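# Set two copper wall lamps on the sloped drying rack and close the keeper

### The arm

A 6-joint arm with a two-finger parallel gripper is mounted at the origin on the work surface. World frame = base frame: x ahead of the robot, y to its left, z up, the work surface at z = 0. Lengths are in m, angles in rad, forces in N, time in s.
With the tool pointing down it reaches from about 0.375 to 0.975 m from the base axis. Payload 3.8 kg.
Tool frame: the origin (TCP) lies on the front face of the gripper's body, between the roots of the fingers; the fingertips stand 73 mm ahead of it and the grasp point (between the pads) lies 54 mm ahead of it (manip.tip_extent is the distance from the TCP to the fingertips, in m); y points along the fingers, x is the direction in which the jaws open and shut, and the axes are right-handed (so a half turn about y gives the same grasp; the last joint's range is limited). The gripper opens to 85 mm and grips with 20 to 120 N. Pads are 22 mm wide; open, the fingers measure 114 mm over their backs; the gripper's body (76 mm by 85 mm) begins 54 mm behind the grasp point. The pads swing forward as they close: fully open they stand 13 mm farther back than shut.
Start: joints at [1.103, 0.264, 1.604, -0, 1.274, -0.037], TCP at [0.282, 0.613, 0.304] pointing down, gripper open.
Joint ranges: [-2.63, 2.63], [-0.94, 2.18], [0.31, 2.57], [-1.31, 4.45], [0, 2.66], [-2.55, 2.55]. Speed limits (rad/s): [2.57, 2.57, 3.14, 3.14, 3.14, 3.14].

### API

Orientations are given as a 3x3 rotation matrix whose columns are the frame's x, y, z axes.
In Python, from workcell import monitor, imaging, workorder, manip gives the robot as it stands.
- The arm moves only by the shell command python3 -m crank 'ROWS' [FORCE]. ROWS is JSON, a list that holds one entry, the list of rows, each a list of 7 numbers: the opening, from 0 (shut) to 1 (fully open), then the shift along the tool's x, y, z in cm, then the turn, a rotation vector about the tool's x, y, z in rad. A call has 1 to 20 rows; each row is the pose to reach, as a shift and turn from the pose measured when the call began, along the tool's axes at that moment; what a row does not reach only later rows make up. A row lasts 1/10 s, in which the tool goes at most 50 mm and 8.59 degrees, less where a joint would pass 70% of its speed; a pose out of reach is approached as far as the arm can. A call with a gripper value outside its range is refused whole. The fingers move at their own pace and stop on an object; FORCE is the grip in N (left out, the last holds). Time passes only in rows, so rows that repeat a pose let the fingers close. It gives the time, the measured TCP pose, the force and the opening at its end, in the units of the state.
- monitor.state(): the state, without advancing time (a new reading comes with each control period).
- imaging.capture(name): name is "scene" or "top"; returns a dict with "img" (400x640x3 uint8, red, green, blue), "K" (3x3 intrinsics, pixels), "k1" (the pictures are not rectified: a ray, as slopes to the right and down, at radius r is drawn at 1 + k1 r^2 times it, then the intrinsics apply), "pose" (4x4, takes a point from camera to world coordinates). Camera axes: x right, y up, looking along -z (the intrinsics and any distortion apply to the point x, -y, -z); pixel columns grow to the right and rows downward; lengths in m; the calibration is good to about 2 mm. A picture is of the moment at which its call begins. There is no depth.
- workorder.sign_off(): hands the job in, once; it reports no verdict.
The state is a dict: "time": time; "qpos": joint angles; "joint_velocities": joint speeds; "joint_torque": joint torques, N m; "tcp_pos": TCP position; "eef_rot": TCP orientation; "force": force on the tool from outside, world axes, zero at the start; "torque": the same for the moment, N m; "opening": finger opening in m.
Only numpy, scipy, OpenCV 4.12 (cv2) and the standard library are available. Lean on these libraries where they do the work, as an engineer would, in place of code of your own. Each camera call takes 0.05 s, during which the arm holds its last target. There are 200 camera calls.

### The job

Put both copper wall lamps to dry on the sloped rack, each lying flat on its back on the board in its own lane with the bare end of its plate uphill and its lower edge resting squarely against that lane's cleat: the longer lamp in the left lane with the low cleat, the shorter in the right lane with the higher cleat (left and right as seen looking up the slope). Set them down gently without dropping them, and then swing the wooden keeper by its knob fully across so that it bars the top ends of both plates. Leave the tin, the mallet and the loose shade where they are.

Things in the scene. Friction and masses are not known exactly. Their poses are not given: they have to be found in the camera images.
- board: Fixed grey waxed (slippery) board, 240 x 260 mm (slope x width), sloped 28 degrees, low edge towards the robot. Origin on its face, 85 mm above the bench, midway across; face reaches 125 mm down and 115 mm up the slope from it. +x up the slope, +y left as seen looking up the slope, +z square out of the face. The keeper's pivot is at x = +30 mm, y = 0.
- left_cleat (a point): Left lane's low cleat: dark wood, 90 mm long across the slope, 16 mm wide, 12 mm high, square to the slope. Point: middle of its uphill side's foot, on the board's face, on the lane's centre line; axes as the board's. Board frame: x = -100, y = +75 mm. The long lamp goes here, centred within 15 mm.
- right_cleat (a point): Right lane's higher cleat, same size. Point: middle of its uphill side's foot, on the board's face, on the lane's centre line; axes as the board's. Board frame: x = -70, y = -75 mm. The short lamp goes here, centred within 15 mm.
- keeper (a joint): Angle (rad) of the keeper: dark wooden bar 24 x 10 mm, 70 mm from pivot to knob end, 55 mm to the other; pivot square to the board, underside 13 mm above the face. 0 = parked along the slope between the lanes, knob end uphill; grows as the knob end swings to the board's +y (left); 1.571 = stop, straight across both lanes. Light friction (1 N at the knob); stays where left.
- keeper_knob (a point): Middle of the keeper's knob: a dowel square to the board, 16 mm in diameter, 34 mm tall, on the bar's top face, 60 mm from the pivot; this point is 40 mm above the board's face, 17 mm above the bar's top.
- long_lamp_mid (a point): Copper lamp, about 420 g. Back plate 150 x 80 x 8 mm along its x, +x = top end; half-round hood on it along x, 85 mm long, 50 mm over its parallel sides (along y; grip here), straight from 8 to 42 mm above the underside, crown at 67 mm. Point: hood's mid length on the centre line, 33.5 mm above the underside; z out of the plate. Plate's lower edge 47.5 mm to -x, upper edge 102.5 mm to +x (last 60 mm bare).
- short_lamp_mid (a point): Copper lamp, about 340 g. Back plate 120 x 80 x 8 mm along its x, +x = top end; half-round hood on it along x, 55 mm long, 50 mm over its parallel sides (along y; grip here), straight from 8 to 42 mm above the underside, crown at 67 mm. Point: hood's mid length on the centre line, 33.5 mm above the underside; z out of the plate. Plate's lower edge 32.5 mm to -x, upper edge 87.5 mm to +x (last 60 mm bare).
- tin_mid (a point): Bystander: closed plain metal tin, 72 mm in diameter, 85 mm tall, standing; its centre.
- shade_mid (a point): Bystander: loose half-round copper shade without back plate, 100 mm wide, 100 mm long, 80 mm high; point at mid height in its middle.
- mallet_mid (a point): Bystander: wooden mallet lying flat, head 110 x 70 x 50 mm, handle 200 mm long, 235 mm from its end to the head's centre; this point is the head's centre.
There are look-alikes about, which are no part of the job. What is shaped like the part that bears short_lamp_mid but pink or yellow is not meant.

How it is judged:
By the outcome, as a careful person would: the job done as asked, in the order asked, and still so for the second after the job is handed in, with the robot touching nothing.
It also fails if it takes over 72 s, if anything falls off the work surface, if the arm or the gripper's body presses on something with over 40 N, if the wrist force passes 120 N, or if a joint passes its speed limit or range.

## Working session

There is one attempt and no reset: what is moved stays moved. The work goes in short steps, Python scripts to look and compute and a shell command to move; the robot and the scene stay as the last step left them, time stands still between calls to the robot, and variables do not carry over. Pictures are saved under pics/ and viewed, about 8 in all and at most 12, crops included, and the job is handed in when it is done.

```bash
ls; mkdir -p pics
python3 - <<'E'
from workcell import monitor, imaging, manip
import cv2
for n in("scene","top"):
    c=imaging.capture(n); cv2.imwrite(f"pics/{n}0.png",c["img"][:,:,::-1]); print(n,c["K"].tolist(),c["k1"],c["pose"].round(4).tolist())
print(monitor.state())
print(dir(manip))
E
```

```text
pics
scene [[443.9685873462284, 0.0, 309.31458779204104], [0.0, 443.9685873462284, 194.7880866874272], [0.0, 0.0, 1.0]] -0.0744817572563542 [[-0.5448, -0.4449, 0.7108, 1.3288], [0.8382, -0.3146, 0.4455, 0.4338], [0.0254, 0.8385, 0.5443, 0.7208], [0.0, 0.0, 0.0, 1.0]]
top [[384.33659976265426, 0.0, 320.51709506298374], [0.0, 384.33659976265426, 207.1798456600447], [0.0, 0.0, 1.0]] -0.05512390474142989 [[0.085, 0.9714, -0.2217, 0.3467], [-0.9964, 0.0842, -0.0132, -0.042], [0.0058, 0.222, 0.975, 1.0397], [0.0, 0.0, 0.0, 1.0]]
{'time': 0.1, 'qpos': array([ 1.10311074e+00,  2.64723985e-01,  1.60526918e+00, -1.96773776e-05,
        1.27374414e+00, -3.69076882e-02]), 'joint_velocities': array([ 0.00085391, -0.00256775, -0.00294093,  0.00102639,  0.00075872,
       -0.00025951]), 'joint_torque': array([ 4.29966094e-04, -5.16706109e+01, -3.68591666e+01,  6.09842971e-06,
        6.34465323e-03, -3.81910934e-05]), 'tcp_pos': array([0.28163421, 0.61284879, 0.30263814]), 'eef_rot': array([[ 4.17571487e-01, -9.50058588e-04, -9.08643577e-01],
       [ 9.08641545e-01, -1.92282537e-03,  4.17572563e-01],
       [-2.14388132e-03, -9.99997700e-01,  6.03456556e-05]]), 'force': array([ 0.06199161, -0.66516245, -0.04608033]), 'torque': array([ 0.02506823, -0.00626344, -0.01210482]), 'opening': 0.08574394255056224}
['MotionError', '__class__', '__delattr__', '__dict__', '__dir__', '__doc__', '__eq__', '__format__', '__ge__', '__getattribute__', '__getstate__', '__gt__', '__hash__', '__init__', '__init_subclass__', '__le__', '__lt__', '__module__', '__ne__', '__new__', '__reduce__', '__reduce_ex__', '__repr__', '__setattr__', '__sizeof__', '__str__', '__subclasshook__', '__weakref__', 'tip_extent']
```

View pics/top0.png

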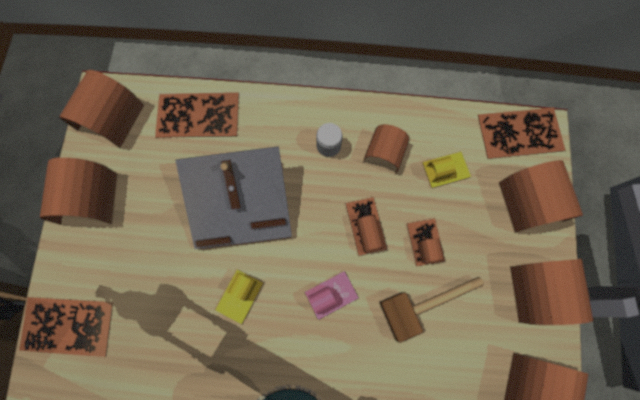

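View pics/scene0.png

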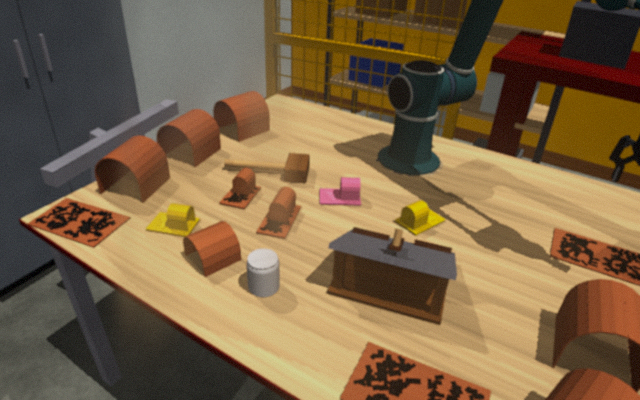

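The top view shows the board at about (235,195), the long lamp at (366,226), the short lamp at (425,242), the tin at (329,139), the shade at (387,147) and the mallet at (402,315). The bare ends of both lamps point up-image, which is roughly world +x. Next I'll zoom in for corners.

```bash
cat > h.py <<'E'
import numpy as np, cv2
from scipy.optimize import least_squares
from scipy.spatial.transform import Rotation as R
from workcell import monitor, imaging
def proj(c,P):
    T=np.linalg.inv(c["pose"]); q=np.atleast_2d(P)@T[:3,:3].T+T[:3,3]
    q=q*[1,-1,-1]; return cv2.projectPoints(q,np.zeros(3),np.zeros(3),c["K"],np.array([c["k1"],0,0,0.]))[0][:,0]
def unproj(c,uv,z):
    u=cv2.undistortPoints(np.array(uv,float).reshape(-1,1,2),c["K"],np.array([c["k1"],0,0,0.]))[:,0]
    d=np.c_[u[:,0],-u[:,1],-np.ones(len(u))]@c["pose"][:3,:3].T; o=c["pose"][:3,3]
    return o+d*((z-o[2])/d[:,2])[:,None]
E
python3 - <<'E'
from h import *
I=[(cv2.imread("pics/top0.png"),[(340,190,110,80),(170,140,130,110)]),(cv2.imread("pics/scene0.png"),[(215,160,90,80),(320,220,145,100)])]
t=[]
for im,rs in I:
    row=[]
    for x,y,w,h in rs:
        s=min(400/w,300/h); g=cv2.resize(im[y:y+h,x:x+w],None,fx=s,fy=s,interpolation=cv2.INTER_CUBIC)
        for a in range(x-x%10+10,x+w,10): cv2.line(g,(int((a-x+.5)*s),0),(int((a-x+.5)*s),6 if a%50 else 300),(255,255,255),1)
        for a in range(y-y%10+10,y+h,10): cv2.line(g,(0,int((a-y+.5)*s)),(6 if a%50 else 400,int((a-y+.5)*s)),(255,255,255),1)
        g=np.clip(g*1.5,0,255).astype('uint8')
        row.append(cv2.copyMakeBorder(g,0,300-g.shape[0],0,400-g.shape[1],cv2.BORDER_CONSTANT)); print(x,y,s)
    t.append(np.hstack(row))
cv2.imwrite("pics/m1.png",np.vstack(t))
E
```

```text
340 190 3.6363636363636362
170 140 2.727272727272727
215 160 3.75
320 220 2.7586206896551726
```

View pics/m1.png

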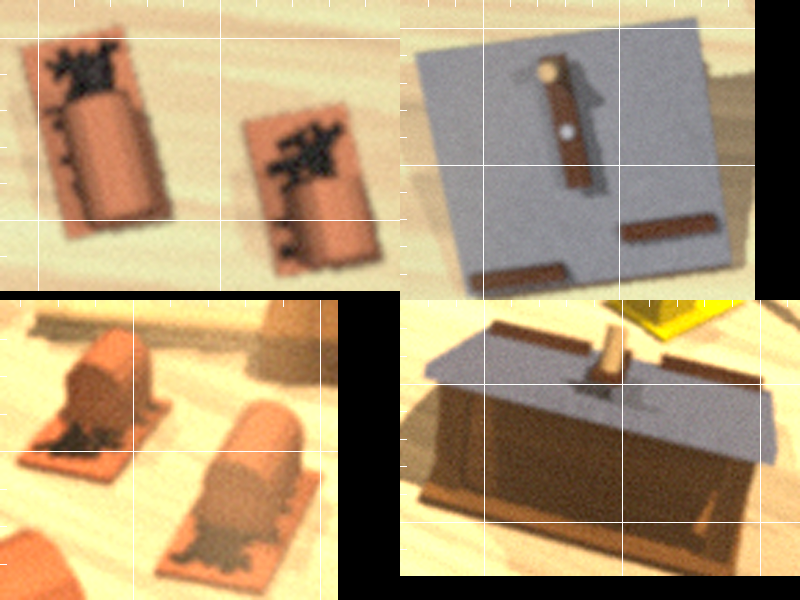

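```bash
cat > fit.py <<'E'
from h import *
c={n:imaging.capture(n) for n in("scene","top")}
def px(l,s,x0,y0): return np.array(l,float)/s+[x0,y0]-.5
tl=lambda l:px(l,3.636,340,190)
sl=lambda l:px(np.array(l)-[0,300],3.75,215,160)
tb=lambda l:px(np.array(l)-[400,0],2.7273,170,140)
sb=lambda l:px(np.array(l)-[400,300],2.7586,320,220)
def fit(name,obs,f,x0):
    r=lambda p:np.concatenate([(proj(c[k],f(p,m))-uv).ravel() for k,m,uv in obs])
    o=least_squares(r,x0,loss='soft_l1'); print(name,o.x.round(4),'deg',np.degrees(o.x[2]).round(2)); print(r(o.x).reshape(-1,2).round(1).tolist()); return o.x
def lamp(p,m): return np.array(m)@R.from_euler('z',p[2]).as_matrix().T+[p[0],p[1],0]
def board(p,m): return np.array(m)@(R.from_euler('z',p[2])*R.from_euler('y',-28,degrees=True)).as_matrix().T+[p[0],p[1],.085]
def cor(lo,up): return [[up,.04,.008],[up,-.04,.008],[lo,-.04,.008],[lo,.04,.008]]
L=cor(-.0475,.1025);S=cor(-.0325,.0875)
pl=fit('long',[('top',L,tl([(21,47),(126,25),(172,216),(68,239)])),('scene',[L[1],L[0],L[3]],sl([(155,574),(262,593),(322,473)]))],lamp,[.45,-.1,0])
ps=fit('short',[('top',S,tl([(243,122),(346,104),(383,260),(280,276)])),('scene',[S[1],S[0],S[3]],sl([(18,463),(112,483),(172,404)]))],lamp,[.45,-.2,0])
B=[[.115,.13,0],[.115,-.13,0],[-.125,-.13,0],[-.125,.13,0]]
K=[[-.1,.12,.012],[-.1,.03,.012],[-.07,-.03,.012],[-.07,-.12,.012],[.09,0,.057],[.03,0,.023]]
pb=fit('board',[('top',B+K,tb([(417,52),(697,18),(732,263),(472,298),(470,273),(565,264),(620,228),(717,216),(548,72),(567,132)])),('scene',[B[1],B[0]],sb([(426,374),(775,462)]))],board,[.55,.2,0])
np.savez('fit.npz',l=pl,s=ps,b=pb)
E
python3 fit.py
```

```text
long [ 0.5156 -0.1635  0.3071] deg 17.6
[[-0.2, -0.2], [-1.1, -0.3], [0.1, -0.2], [-0.1, 0.0], [-0.7, -1.6], [-0.1, -0.9], [0.3, -0.3]]
short [ 0.484  -0.3267  0.2664] deg 15.27
[[-0.3, -0.3], [-0.6, -0.5], [-0.0, -0.4], [-0.4, 0.7], [-0.9, -1.2], [-0.4, -1.1], [0.3, -1.2]]
board [0.572  0.1928 0.2188] deg 12.54
[[-0.7, 0.4], [0.2, -0.4], [0.3, -0.1], [-1.7, -0.2], [-0.2, 1.2], [-0.8, 0.1], [0.0, -0.6], [-1.0, -0.7], [0.8, -0.2], [0.5, -0.6], [-1.1, -3.7], [0.3, -3.6]]
```

```bash
cat > go.py <<'E'
# usage: go.py lamp|board l|s|- x y z [yawdeg extra]: grasp point in mm in that frame -> shift/turn from the present pose
import sys
from h import *
f=np.load('fit.npz'); fr,w=sys.argv[1:3]; g=np.array([float(a) for a in sys.argv[3:6]])/1000; ex=float(sys.argv[6]) if len(sys.argv)>6 else 0
if fr=='lamp': p=f[w]; B=R.from_euler('z',p[2]).as_matrix(); o=np.array([p[0],p[1],0])
else: p=f['b']; B=(R.from_euler('z',p[2])*R.from_euler('y',-28,degrees=True)).as_matrix(); o=np.array([p[0],p[1],.085])
B2=B@R.from_euler('z',ex,degrees=True).as_matrix()
T=np.c_[-B2[:,1],-B2[:,2],B2[:,0]]   # tool x=-y, tool y=-z, tool z=+x
assert abs(np.linalg.det(T)-1)<1e-6
s=monitor.state(); E=s['eef_rot']; tcp=o+B@g-.054*T[:,1]
print('t',s['time'],'F',s['force'].round(1),'open',round(s['opening'],4),'q',s['qpos'].round(2))
print('grasp pt now (frame mm)',((s['tcp_pos']+.054*E[:,1]-o)@B*1000).round(1))
print('target tcp',tcp.round(3),'shift cm',((tcp-s['tcp_pos'])@E*100).round(2),'rot',R.from_matrix(E.T@T).as_rotvec().round(3))
E
python3 go.py lamp l 0 0 240; python3 go.py lamp l 0 0 34
```

```text
t 0.2 F [-0.3 -0.2 -0.9] open 0.0853 q [ 1.1   0.26  1.6   0.    1.27 -0.04]
grasp pt now (frame mm) [ 11.7 810.8 249. ]
target tcp [ 0.516 -0.164  0.294] shift cm [-60.79   0.99 -53.68] rot [ 2.000e-03  2.404e+00 -1.000e-03]
t 0.2 F [-0.3 -0.2 -0.9] open 0.0853 q [ 1.1   0.26  1.6   0.    1.27 -0.04]
grasp pt now (frame mm) [ 11.7 810.8 249. ]
target tcp [ 0.516 -0.164  0.088] shift cm [-60.76  21.59 -53.68] rot [ 2.000e-03  2.404e+00 -1.000e-03]
```

```bash
R='x'; python3 -m crank '[[[1,-60.8,0.5,-53.7,0,2.404,0],[1,-60.8,0.5,-53.7,0,2.404,0],[1,-60.8,0.5,-53.7,0,2.404,0],[1,-60.8,0.5,-53.7,0,2.404,0],[1,-60.8,0.5,-53.7,0,2.404,0],[1,-60.8,0.5,-53.7,0,2.404,0],[1,-60.8,0.5,-53.7,0,2.404,0],[1,-60.8,0.5,-53.7,0,2.404,0],[1,-60.8,0.5,-53.7,0,2.404,0],[1,-60.8,0.5,-53.7,0,2.404,0],[1,-60.8,0.5,-53.7,0,2.404,0],[1,-60.8,0.5,-53.7,0,2.404,0],[1,-60.8,0.5,-53.7,0,2.404,0],[1,-60.8,0.5,-53.7,0,2.404,0],[1,-60.8,0.5,-53.7,0,2.404,0],[1,-60.8,0.5,-53.7,0,2.404,0],[1,-60.8,0.5,-53.7,0,2.404,0],[1,-60.8,0.5,-53.7,0,2.404,0],[1,-60.8,0.5,-53.7,0,2.404,0],[1,-60.8,0.5,-53.7,0,2.404,0]]]' 60; python3 go.py lamp l 0 0 110;python3 go.py lamp l 0 0 34
```

```text
time: 2.2
tcp_pos: [0.5153, -0.1621, 0.2987]
eef_rot: [[0.304, -0.001, 0.953], [-0.953, -0.001, 0.304], [0.0, -1.0, -0.001]]
force: [0.6, 1.0, -0.3]
opening: 0.0857
t 2.2 F [ 0.6  1.  -0.3] open 0.0857 q [-0.35  0.01  1.9  -0.    1.23  0.91]
grasp pt now (frame mm) [1.000e-01 1.400e+00 2.447e+02]
target tcp [ 0.516 -0.164  0.164] shift cm [ 0.14 13.47 -0.  ] rot [0.001 0.002 0.   ]
t 2.2 F [ 0.6  1.  -0.3] open 0.0857 q [-0.35  0.01  1.9  -0.    1.23  0.91]
grasp pt now (frame mm) [1.000e-01 1.400e+00 2.447e+02]
target tcp [ 0.516 -0.164  0.088] shift cm [1.400e-01 2.107e+01 1.000e-02] rot [0.001 0.002 0.   ]
```

```bash
python3 -m crank '[[[1,0.14,5,0,0,0,0],[1,0.14,10,0,0,0,0],[1,0.14,14,0,0,0,0],[1,0.14,17,0,0,0,0],[1,0.14,19,0,0,0,0],[1,0.14,20.5,0,0,0,0],[1,0.14,21,0,0,0,0],[1,0.14,21,0,0,0,0]]]'
python3 - <<'E'
from h import *
c=imaging.capture("scene"); cv2.imwrite("pics/s1.png",cv2.resize(c["img"][110:260,180:380,::-1],None,fx=3,fy=3))
E
```

```text
time: 3.0
tcp_pos: [0.5155, -0.1628, 0.0886]
eef_rot: [[0.305, -0.002, 0.952], [-0.952, -0.0, 0.305], [-0.0, -1.0, -0.002]]
force: [-1.2, -0.5, -0.9]
opening: 0.0853
```

View pics/s1.png

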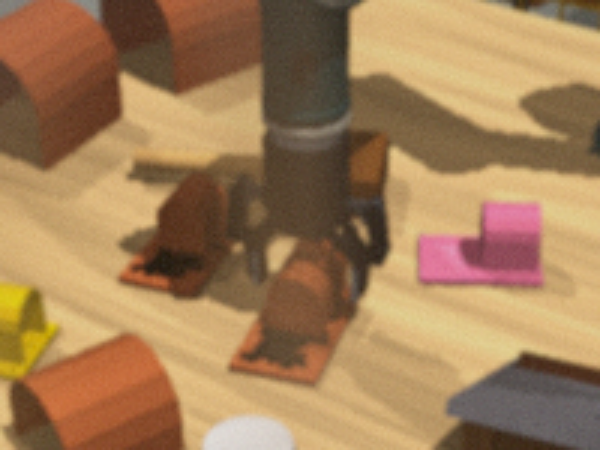

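The fingers straddle the hood, at crop (300,270), and nothing is touching. I'll close and lift.

```bash
python3 -m crank '[[[0.4,0,0,0,0,0,0],[0.4,0,0,0,0,0,0],[0.4,0,0,0,0,0,0],[0.4,0,0,0,0,0,0],[0.4,0,0,0,0,0,0],[0.3,0,0,0,0,0,0],[0.2,0,0,0,0,0,0],[0.2,0,0,0,0,0,0],[0.2,0,0,0,0,0,0],[0.2,0,0,0,0,0,0]]]' 60 && python3 -m crank '[[[0.2,0,0,0,0,0,0],[0.2,0,0,0,0,0,0],[0.2,0,-1,0,0,0,0],[0.2,0,-3,0,0,0,0],[0.2,0,-6,0,0,0,0],[0.2,0,-10,0,0,0,0],[0.2,0,-14,0,0,0,0],[0.2,0,-18,0,0,0,0],[0.2,0,-22,0,0,0,0],[0.2,0,-24,0,0,0,0],[0.2,0,-24,0,0,0,0]]]'; python3 go.py board - -40 75 150
```

```text
time: 4.05
tcp_pos: [0.5172, -0.1636, 0.0911]
eef_rot: [[0.305, 0.002, 0.952], [-0.952, -0.002, 0.305], [0.002, -1.0, 0.002]]
force: [0.0, 0.9, 5.7]
opening: 0.0491
time: 5.15
tcp_pos: [0.518, -0.1638, 0.3354]
eef_rot: [[0.305, 0.009, 0.952], [-0.952, -0.004, 0.305], [0.007, -1.0, 0.008]]
force: [0.1, 0.5, -5.2]
opening: 0.0492
t 5.15 F [ 0.1  0.5 -5.2] open 0.0492 q [-0.35 -0.01  1.85 -0.    1.29  0.91]
grasp pt now (frame mm) [ -22.3 -336.7  234.3]
target tcp [0.428 0.238 0.246] shift cm [-41.04   8.65   3.58] rot [ 0.48   0.091 -0.016]
```

```bash
python3 -m crank '[[[0.2,-2,0,0,0.02,0,0],[0.2,-5,0,0,0.05,0.01,0],[0.2,-8.5,0,0,0.1,0.02,0],[0.2,-12,0,0,0.15,0.03,0],[0.2,-15.5,0.5,0.5,0.2,0.04,0],[0.2,-19,1,1,0.25,0.05,-0.01],[0.2,-22.5,2,1.5,0.3,0.06,-0.01],[0.2,-26,3,2,0.35,0.07,-0.01],[0.2,-29.5,4,2.5,0.4,0.08,-0.01],[0.2,-33,5,3,0.44,0.09,-0.01],[0.2,-36.5,6.5,3.5,0.48,0.091,-0.016],[0.2,-39.5,7.5,3.6,0.48,0.091,-0.016],[0.2,-41,8.6,3.6,0.48,0.091,-0.016],[0.2,-41,8.6,3.6,0.48,0.091,-0.016],[0.2,-41,8.6,3.6,0.48,0.091,-0.016]]]'; python3 go.py board - -44 75 60
python3 - <<'E'
from h import *
a=imaging.capture("scene")["img"][140:300,300:480,::-1];b=imaging.capture("top")["img"][140:270,150:310,::-1]
f=lambda g:cv2.resize(g,(400,360),interpolation=cv2.INTER_CUBIC)
cv2.imwrite("pics/s2.png",np.hstack([f(a),f(b)]))
E
```

```text
time: 6.65
tcp_pos: [0.4263, 0.2366, 0.244]
eef_rot: [[0.218, 0.454, 0.864], [-0.976, 0.099, 0.194], [0.002, -0.886, 0.464]]
force: [0.7, -0.3, -3.7]
opening: 0.0495
t 6.65 F [ 0.7 -0.3 -3.7] open 0.0495 q [ 0.54 -0.27  2.31 -0.24  0.66  2.05]
grasp pt now (frame mm) [-42.8  74.2 148.7]
target tcp [0.466 0.246 0.165] shift cm [-0.08  8.87 -0.1 ] rot [0.006 0.002 0.002]
```

View pics/s2.png

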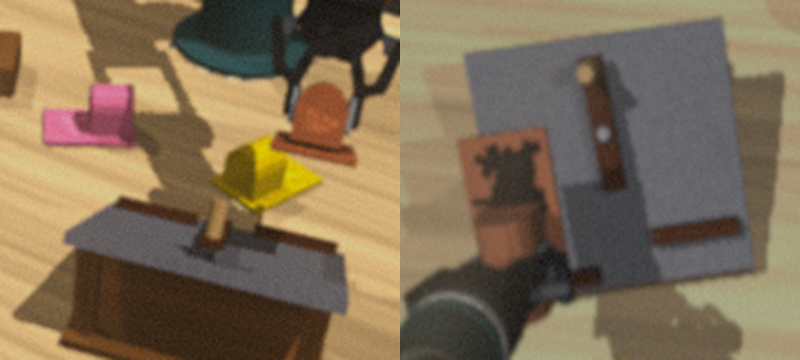

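```bash
python3 -m crank '[[[0.2,-0.1,2,-0.1,0.005,0,0],[0.2,-0.1,4.5,-0.1,0.005,0,0],[0.2,-0.1,7,-0.1,0.005,0,0],[0.2,-0.1,8.5,-0.1,0.005,0,0],[0.2,-0.1,8.9,-0.1,0.005,0,0],[0.2,-0.1,8.9,-0.1,0.005,0,0],[0.2,-0.1,8.9,-0.1,0.005,0,0],[0.2,-0.1,8.9,-0.1,0.005,0,0]]]'; python3 go.py board - -44 75 42
python3 - <<'E'
from h import *
a=imaging.capture("scene")["img"][170:300,310:480,::-1];b=imaging.capture("top")["img"][140:260,160:310,::-1]
f=lambda g:cv2.resize(g,(400,320),interpolation=cv2.INTER_CUBIC)
cv2.imwrite("pics/s3.png",np.hstack([f(a),f(b)]))
E
```

```text
time: 7.55
tcp_pos: [0.468, 0.2463, 0.1684]
eef_rot: [[0.216, 0.463, 0.86], [-0.976, 0.102, 0.19], [0.0, -0.88, 0.474]]
force: [-0.4, 0.3, -5.0]
opening: 0.0493
t 7.55 F [-0.4  0.3 -5. ] open 0.0493 q [ 0.51 -0.08  2.32 -0.32  0.45  2.12]
grasp pt now (frame mm) [-39.9  74.7  61.9]
target tcp [0.474 0.248 0.149] shift cm [-0.03  1.99 -0.39] rot [-0.005 -0.001  0.001]
```

View pics/s3.png

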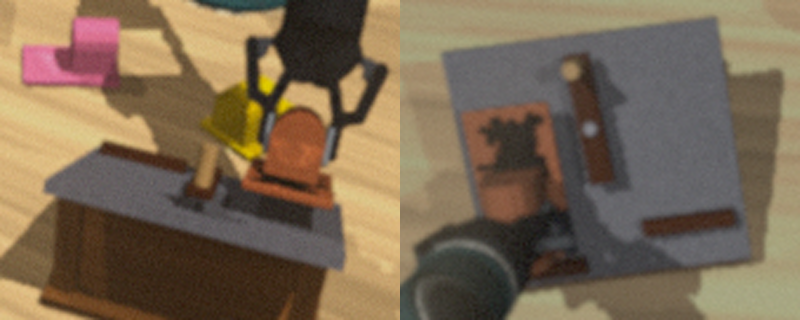

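```bash
python3 -m crank '[[[0.2,0,0.5,-0.2,-0.005,0,0],[0.2,0,1,-0.3,-0.005,0,0],[0.2,0,1.4,-0.3,-0.005,0,0],[0.2,0,1.7,-0.3,-0.005,0,0],[0.2,0,1.9,-0.3,-0.005,0,0],[0.2,0,1.9,-0.3,-0.005,0,0],[0.2,0,1.9,-0.3,-0.005,0,0]]]'; python3 go.py board - -44 75 37;python3 -m crank '[[[0.2,0,0.1,0,0,0,0],[0.2,0,0.2,0,0,0,0],[0.2,0,0.3,0,0,0,0],[0.2,0,0.3,0,0,0,0]]]'; python3 go.py board - -44 75 37
```

```text
time: 8.35
tcp_pos: [0.474, 0.2477, 0.1499]
eef_rot: [[0.216, 0.458, 0.862], [-0.976, 0.101, 0.191], [0.0, -0.883, 0.469]]
force: [0.8, -0.0, -4.6]
opening: 0.0494
t 8.35 F [ 0.8 -0.  -4.6] open 0.0494 q [ 0.5  -0.03  2.32 -0.34  0.41  2.14]
grasp pt now (frame mm) [-43.4  74.8  42.6]
target tcp [0.476 0.248 0.145] shift cm [-0.01  0.56 -0.06] rot [ 0.    -0.001  0.001]
time: 8.75
tcp_pos: [0.4754, 0.248, 0.1472]
eef_rot: [[0.216, 0.458, 0.862], [-0.976, 0.101, 0.191], [0.0, -0.883, 0.469]]
force: [0.9, 1.5, -4.4]
opening: 0.0487
t 8.75 F [ 0.9  1.5 -4.4] open 0.0487 q [ 0.5  -0.03  2.31 -0.34  0.4   2.14]
grasp pt now (frame mm) [-43.5  74.8  39.5]
target tcp [0.476 0.248 0.145] shift cm [-0.01  0.25 -0.05] rot [ 0.    -0.001  0.001]
```

```bash
for i in 1 2 3; do python3 -m crank '[[[0.2,0,0.07,0,0,0,0],[0.2,0,0.15,0,0,0,0],[0.2,0,0.15,0,0,0,0]]]' | grep force; done; python3 go.py board - -44 75 37
```

```text
force: [-2.6, -0.2, -1.7]
force: [-15.9, -4.2, 14.6]
force: [-18.1, -3.8, 16.9]
t 9.65 F [-18.1  -3.8  16.9] open 0.0491 q [ 0.5  -0.02  2.31 -0.35  0.4   2.15]
grasp pt now (frame mm) [-42.3  75.1  38.1]
target tcp [0.476 0.248 0.145] shift cm [ 0.02  0.11 -0.16] rot [-0.001 -0.001  0.002]
```

```bash
python3 -m crank '[[[0.2,0,-0.1,-0.1,0,0,0],[0.2,0,-0.1,-0.2,0,0,0],[0.2,0,-0.1,-0.3,0,0,0],[0.2,0,-0.1,-0.4,0,0,0],[0.2,0,-0.1,-0.5,0,0,0],[0.2,0,-0.1,-0.5,0,0,0]]]' | grep force;python3 go.py board - -52.5 75 37;  python3 -m crank '[[[0.2,0,0,-0.1,0,0,0],[0.2,0,0,-0.2,0,0,0],[0.2,0,0,-0.2,0,0,0]]]' | grep force;python3 go.py board - -52.5 75 37
```

```text
force: [0.7, -0.2, -4.8]
t 10.25 F [ 0.7 -0.2 -4.8] open 0.0493 q [ 0.51 -0.03  2.32 -0.36  0.4   2.16]
grasp pt now (frame mm) [-47.9  74.9  38.8]
target tcp [0.469 0.247 0.141] shift cm [ 0.    0.18 -0.46] rot [-0.    -0.001  0.002]
force: [-0.6, -0.2, -4.7]
t 10.55 F [-0.6 -0.2 -4.7] open 0.0491 q [ 0.51 -0.03  2.33 -0.36  0.4   2.16]
grasp pt now (frame mm) [-50.1  74.9  38.8]
target tcp [0.469 0.247 0.141] shift cm [-0.    0.18 -0.24] rot [ 0.    -0.001  0.002]
```

```bash
for i in 1 2 3; do python3 -m crank '[[[0.2,0,0,-0.07,0,0,0],[0.2,0,0,-0.15,0,0,0],[0.2,0,0,-0.15,0,0,0]]]' | grep force; done;python3 go.py board - -52.5 75 37
```

```text
force: [0.5, 0.4, -4.5]
force: [3.6, -0.1, -3.5]
force: [5.3, -0.1, -2.1]
t 11.45 F [ 5.3 -0.1 -2.1] open 0.0488 q [ 0.51 -0.03  2.33 -0.37  0.39  2.17]
grasp pt now (frame mm) [-51.6  75.6  39.6]
target tcp [0.469 0.247 0.141] shift cm [ 0.06  0.26 -0.07] rot [-0.005 -0.001  0.   ]
```

```bash
for i in 1 2; do python3 -m crank '[[[0.2,0,0.06,0,-0.002,0,0],[0.2,0,0.12,-0.02,-0.003,0,0],[0.2,0,0.12,-0.02,-0.003,0,0]]]' | grep force; done;python3 go.py board - -52.5 75 37
```

```text
force: [3.5, 0.8, -2.2]
force: [-6.5, -2.3, 10.2]
t 12.05 F [-6.5 -2.3 10.2] open 0.0496 q [ 0.51 -0.03  2.33 -0.36  0.39  2.16]
grasp pt now (frame mm) [-51.4  75.9  38.2]
target tcp [0.469 0.247 0.141] shift cm [ 0.09  0.12 -0.11] rot [-0.    -0.001  0.   ]
```

Seated on the face and against the cleat. Next I'll release it slowly, then retreat.

```bash
python3 -m crank '[[[0.6,0,-0.05,0,0,0,0],[0.65,0,-0.05,0,0,0,0],[0.7,0,-0.05,0,0,0,0],[0.75,0,-0.05,0,0,0,0],[0.8,0,-0.05,0,0,0,0],[0.85,0,-0.05,0,0,0,0],[0.85,0,-0.05,0,0,0,0]]]'; python3 -m crank '[[[0.85,0,-0.5,0,0,0,0],[0.85,0,-2,0,0,0,0],[0.85,0,-5,0,0,0,0],[0.85,0,-9,0,0,0,0],[0.85,0,-13,0,0,0,0],[0.85,0,-16,0,0,0,0],[0.85,0,-16,0,0,0,0]]]'; python3 go.py lamp s 0 0 240
cat > look.py <<'E'
import sys
from h import *
a=imaging.capture("scene")["img"][200:310,310:480,::-1];b=imaging.capture("top")["img"][140:260,160:310,::-1]
f=lambda g:cv2.resize(g,(400,300),interpolation=cv2.INTER_CUBIC)
cv2.imwrite(sys.argv[1],np.hstack([f(a),f(b)]))
E
python3 look.py pics/s4.png
```

```text
time: 12.75
tcp_pos: [0.4687, 0.2476, 0.1425]
eef_rot: [[0.216, 0.458, 0.862], [-0.976, 0.102, 0.19], [-0.0, -0.883, 0.469]]
force: [-0.2, 0.3, 0.0]
opening: 0.0726
time: 13.45
tcp_pos: [0.3962, 0.2324, 0.2897]
eef_rot: [[0.217, 0.465, 0.858], [-0.976, 0.107, 0.189], [-0.004, -0.879, 0.478]]
force: [0.1, -0.1, 0.6]
opening: 0.0725
t 13.45 F [ 0.1 -0.1  0.6] open 0.0725 q [ 0.57 -0.39  2.31 -0.24  0.77  2.06]
grasp pt now (frame mm) [ 88.2 561.5 242.2]
target tcp [ 0.484 -0.327  0.294] shift cm [56.49 -2.28 -2.8 ] rot [-0.498 -0.048  0.008]
```

View pics/s4.png

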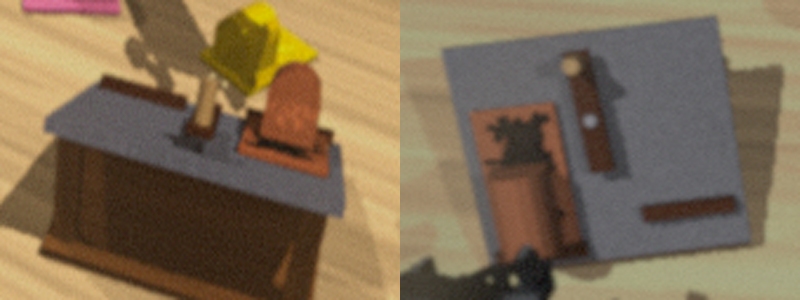

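The long lamp lies in the left lane against its cleat: in the crop, the plate's lower edge is at about (540,258) and the bare end is uphill. Now the short lamp.

```bash
python3 -m crank '[[[1,5,-1,0,-0.05,0,0],[1,10,-2,0,-0.1,0,0],[1,15,-2,0,-0.2,-0.02,0],[1,20,-2,-0.5,-0.3,-0.03,0],[1,25,-2.3,-1,-0.4,-0.048,0],[1,30,-2.3,-1.5,-0.498,-0.048,0.008],[1,35,-2.3,-2,-0.498,-0.048,0.008],[1,40,-2.3,-2.8,-0.498,-0.048,0.008],[1,45,-2.3,-2.8,-0.498,-0.048,0.008],[1,50,-2.3,-2.8,-0.498,-0.048,0.008],[1,54,-2.3,-2.8,-0.498,-0.048,0.008],[1,56.5,-2.3,-2.8,-0.498,-0.048,0.008],[1,56.5,-2.3,-2.8,-0.498,-0.048,0.008],[1,56.5,-2.3,-2.8,-0.498,-0.048,0.008]]]'; python3 go.py lamp s 0 0 37
```

```text
time: 14.95
tcp_pos: [0.4821, -0.3279, 0.2883]
eef_rot: [[0.261, -0.01, 0.965], [-0.965, -0.001, 0.261], [-0.002, -1.0, -0.01]]
force: [-0.8, 0.1, 0.3]
opening: 0.0855
t 14.95 F [-0.8  0.1  0.3] open 0.0855 q [-0.64  0.11  1.82 -0.01  1.22  0.67]
grasp pt now (frame mm) [ -2.7  -0.5 234.3]
target tcp [ 0.484 -0.327  0.091] shift cm [-0.03 19.72  0.42] rot [ 0.01  -0.002 -0.002]
```

```bash
python3 -m crank '[[[1,0,5,0.1,0.01,0,0],[1,0,10,0.2,0.01,0,0],[1,0,14,0.3,0.01,0,0],[1,0,17,0.4,0.01,0,0],[1,0,19,0.4,0.01,0,0],[1,0,19.6,0.4,0.01,0,0],[1,0,19.7,0.4,0.01,0,0],[1,0,19.7,0.4,0.01,0,0]]]'; python3 go.py lamp s 0 0 37;  python3 -m crank '[[[0.5,0,0,0,0,0,0],[0.5,0,0,0,0,0,0],[0.5,0,0,0,0,0,0],[0.4,0,0,0,0,0,0],[0.4,0,0,0,0,0,0],[0.3,0,0,0,0,0,0],[0.2,0,0,0,0,0,0],[0.2,0,0,0,0,0,0],[0.2,0,0,0,0,0,0],[0.2,0,0,0,0,0,0]]]' 60;python3 go.py lamp s 0 0 37
```

```text
time: 15.75
tcp_pos: [0.4846, -0.3268, 0.0922]
eef_rot: [[0.262, 0.001, 0.965], [-0.965, 0.001, 0.262], [-0.001, -1.0, 0.001]]
force: [0.3, 0.6, 1.3]
opening: 0.0854
t 15.75 F [0.3 0.6 1.3] open 0.0854 q [-0.64  0.31  1.97  0.    0.86  0.67]
grasp pt now (frame mm) [ 0.5 -0.2 38.2]
target tcp [ 0.484 -0.327  0.091] shift cm [-0.02  0.12 -0.05] rot [-0.001 -0.001 -0.001]
time: 16.75
tcp_pos: [0.4856, -0.3276, 0.094]
eef_rot: [[0.262, 0.003, 0.965], [-0.965, -0.0, 0.262], [0.001, -1.0, 0.003]]
force: [-0.4, 0.7, 5.6]
opening: 0.0491
t 16.75 F [-0.4  0.7  5.6] open 0.0491 q [-0.64  0.31  1.97  0.    0.86  0.67]
grasp pt now (frame mm) [ 1.4 -1.3 40. ]
target tcp [ 0.484 -0.327  0.091] shift cm [-0.12  0.3  -0.13] rot [-0.003 -0.002  0.001]
```

```bash
python3 -m crank '[[[0.2,0,-0.5,0,0,0,0],[0.2,0,-1,0,0,0,0],[0.2,0,-3,0,0,0,0],[0.2,0,-6,0,0,0,0],[0.2,0,-10,0,0,0,0],[0.2,0,-14,0,0,0,0],[0.2,0,-18,0,0,0,0],[0.2,0,-22,0,0,0,0],[0.2,0,-25,0,0,0,0],[0.2,0,-25,0,0,0,0]]]'; python3 go.py board - -28 -75 150
```

```text
time: 17.75
tcp_pos: [0.4865, -0.3288, 0.3502]
eef_rot: [[0.262, 0.011, 0.965], [-0.965, -0.007, 0.262], [0.009, -1.0, 0.009]]
force: [0.7, -0.8, -3.6]
opening: 0.0492
t 17.75 F [ 0.7 -0.8 -3.6] open 0.0492 q [-0.64  0.07  1.75  0.    1.32  0.67]
grasp pt now (frame mm) [ -74.  -491.1  278.6]
target tcp [0.471 0.093 0.252] shift cm [-41.26   9.52   9.43] rot [ 0.479  0.047 -0.002]
```

```bash
python3 -m crank '[[[0.2,-2,0,0,0.02,0,0],[0.2,-5,0,0,0.05,0.01,0],[0.2,-8.5,0,0.5,0.1,0.02,0],[0.2,-12,0,1,0.15,0.03,0],[0.2,-15.5,0.5,2,0.2,0.03,0],[0.2,-19,1,3,0.25,0.04,0],[0.2,-22.5,2,4,0.3,0.047,0],[0.2,-26,3,5,0.35,0.047,0],[0.2,-29.5,4.5,6,0.4,0.047,0],[0.2,-33,6,7,0.44,0.047,0],[0.2,-36.5,7.5,8,0.48,0.047,0],[0.2,-39.5,8.8,9,0.48,0.047,0],[0.2,-41.2,9.5,9.4,0.48,0.047,0],[0.2,-41.2,9.5,9.4,0.48,0.047,0],[0.2,-41.2,9.5,9.4,0.48,0.047,0]]]'; python3 go.py board - -28 -75 62
```

```text
time: 19.25
tcp_pos: [0.469, 0.093, 0.2499]
eef_rot: [[0.219, 0.455, 0.863], [-0.976, 0.104, 0.193], [-0.002, -0.885, 0.466]]
force: [0.4, -0.1, -3.0]
opening: 0.0492
t 19.25 F [ 0.4 -0.1 -3. ] open 0.0492 q [ 0.11 -0.32  2.34  0.09  0.65  1.41]
grasp pt now (frame mm) [-30.7 -75.  149. ]
target tcp [0.511 0.102 0.174] shift cm [0.02 8.7  0.28] rot [ 0.004  0.001 -0.003]
```

```bash
python3 -m crank '[[[0.2,0,2,0.1,0.004,0,-0.002],[0.2,0,4.5,0.2,0.004,0,-0.002],[0.2,0,7,0.2,0.004,0,-0.002],[0.2,0,8.5,0.2,0.004,0,-0.002],[0.2,0,8.8,0.2,0.004,0,-0.002],[0.2,0,8.8,0.2,0.004,0,-0.002],[0.2,0,8.8,0.2,0.004,0,-0.002]]]'; python3 go.py board - -28 -75 44; python3 look.py pics/s5.png
```

```text
time: 19.95
tcp_pos: [0.5112, 0.1019, 0.174]
eef_rot: [[0.218, 0.46, 0.861], [-0.976, 0.103, 0.192], [-0.0, -0.882, 0.471]]
force: [0.3, -0.7, -3.2]
opening: 0.0488
t 19.95 F [ 0.3 -0.7 -3.2] open 0.0488 q [ 0.13 -0.12  2.34  0.11  0.43  1.39]
grasp pt now (frame mm) [-28.  -75.5  61.7]
target tcp [0.519 0.104 0.158] shift cm [-0.05  1.77  0.  ] rot [-0.002  0.    -0.   ]
```

View pics/s5.png

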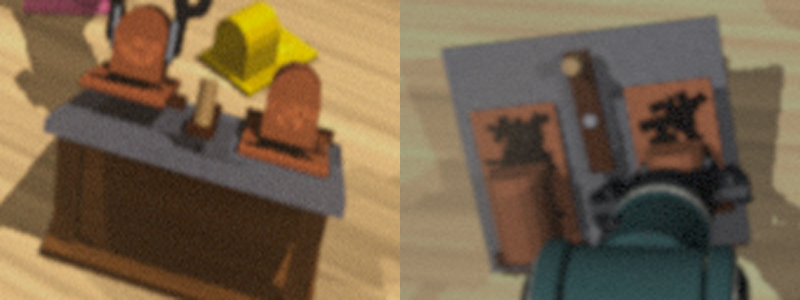

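The short lamp is above the right lane with its bare end uphill, at crop (665,110). Lowering it.

```bash
python3 -m crank '[[[0.2,0,0.5,0,0,0,0],[0.2,0,1,0,0,0,0],[0.2,0,1.4,0,0,0,0],[0.2,0,1.7,0,0,0,0],[0.2,0,1.8,0,0,0,0],[0.2,0,1.8,0,0,0,0],[0.2,0,1.8,0,0,0,0]]]'|grep force; python3 go.py board - -28 -75 41; for i in 1 2; do python3 -m crank '[[[0.2,0,0.07,0,0,0,0],[0.2,0,0.15,0,0,0,0],[0.2,0,0.15,0,0,0,0]]]' | grep force; done; python3 go.py board - -28 -75 41
```

```text
force: [-0.2, 0.3, -3.3]
t 20.75 F [-0.2  0.3 -3.3] open 0.049 q [ 0.13 -0.07  2.33  0.11  0.39  1.39]
grasp pt now (frame mm) [-27.6 -75.2  43.9]
target tcp [0.521 0.105 0.156] shift cm [-0.02  0.29 -0.03] rot [-0.003  0.001 -0.001]
force: [-0.2, -0.3, -3.0]
force: [-2.4, -0.5, -0.1]
t 21.35 F [-2.4 -0.5 -0.1] open 0.0492 q [ 0.13 -0.06  2.33  0.11  0.39  1.38]
grasp pt now (frame mm) [-27.3 -75.2  41.1]
target tcp [0.521 0.105 0.156] shift cm [-0.02  0.01 -0.06] rot [-0.003  0.001 -0.001]
```

```bash
python3 -m crank '[[[0.2,0,-0.03,-0.1,-0.002,0,0],[0.2,0,-0.03,-0.2,-0.002,0,0],[0.2,0,-0.03,-0.3,-0.002,0,0],[0.2,0,-0.03,-0.4,-0.002,0,0],[0.2,0,-0.03,-0.5,-0.002,0,0],[0.2,0,-0.03,-0.6,-0.002,0,0],[0.2,0,-0.03,-0.6,-0.002,0,0]]]'|grep force; python3 go.py board - -37.5 -75 41; for i in 1 2 3; do python3 -m crank '[[[0.2,0,0,-0.07,0,0,0],[0.2,0,0,-0.15,0,0,0],[0.2,0,0,-0.15,0,0,0]]]' | grep force; done; python3 go.py board - -37.5 -75 41
```

```text
force: [-1.1, -0.9, -3.5]
t 22.05 F [-1.1 -0.9 -3.5] open 0.0487 q [ 0.13 -0.07  2.34  0.12  0.38  1.38]
grasp pt now (frame mm) [-33.7 -75.2  41.3]
target tcp [0.512 0.103 0.151] shift cm [-0.02  0.03 -0.38] rot [-0.001  0.001 -0.001]
force: [-0.5, -1.2, -1.1]
force: [0.5, -0.1, -2.5]
force: [3.5, 0.9, -2.1]
t 22.95 F [ 3.5  0.9 -2.1] open 0.0491 q [ 0.13 -0.08  2.35  0.12  0.38  1.38]
grasp pt now (frame mm) [-36.9 -75.3  41.7]
target tcp [0.512 0.103 0.151] shift cm [-0.03  0.07 -0.04] rot [-0.003  0.001 -0.   ]
```

Cleat contact at about -37. Press lightly on the face and release.

```bash
for i in 1 2; do python3 -m crank '[[[0.2,0,0.06,0,-0.002,0,0],[0.2,0,0.1,-0.03,-0.002,0,0],[0.2,0,0.1,-0.03,-0.002,0,0]]]' | grep force; done;python3 go.py board - -37.5 -75 41
```

```text
force: [-3.2, 0.8, 3.7]
force: [-11.1, -1.7, 12.6]
t 23.55 F [-11.1  -1.7  12.6] open 0.0491 q [ 0.13 -0.07  2.35  0.12  0.38  1.38]
grasp pt now (frame mm) [-36.9 -75.3  41. ]
target tcp [0.512 0.103 0.151] shift cm [-0.03 -0.   -0.06] rot [-0.     0.001 -0.   ]
```

```bash
python3 -m crank '[[[0.6,0,-0.05,0,0,0,0],[0.65,0,-0.05,0,0,0,0],[0.7,0,-0.05,0,0,0,0],[0.75,0,-0.05,0,0,0,0],[0.8,0,-0.05,0,0,0,0],[0.85,0,-0.05,0,0,0,0],[0.85,0,-0.05,0,0,0,0]]]'; python3 -m crank '[[[0.85,0,-0.5,0,0,0,0],[0.85,0,-2,0,0,0,0],[0.85,0,-5,0,0,0,0],[0.85,0,-9,0,0,0,0],[0.85,0,-11,0,0,0,0],[0.85,0,-11,0,0,0,0]]]'; python3 go.py board - 90 0 130
python3 - <<'E'
from h import *
f=np.load('fit.npz');p=f['b'];c=imaging.capture("top")
B=(R.from_euler('z',p[2])*R.from_euler('y',-28,degrees=True)).as_matrix();o=np.array([p[0],p[1],.085])
P=np.array([[90,0,57],[30,0,23],[50,115,8],[50,35,8],[-100,115,8],[-100,35,8],[50,-35,8],[50,-115,8],[-70,-35,8],[-70,-115,8]])/1e3
uv=proj(c,P@B.T+o); g=cv2.resize(c["img"][135:255,160:320,::-1],None,fx=5,fy=5,interpolation=cv2.INTER_CUBIC)
for q in uv: cv2.drawMarker(g,tuple(((q-[160,135]+.5)*5).astype(int).tolist()),(0,255,0),cv2.MARKER_CROSS,12,1)
cv2.imwrite("pics/s6.png",np.clip(g*1.4,0,255).astype('uint8'))
E
```

```text
time: 24.25
tcp_pos: [0.5128, 0.1025, 0.1519]
eef_rot: [[0.218, 0.458, 0.862], [-0.976, 0.102, 0.193], [0.0, -0.883, 0.469]]
force: [-0.7, 0.6, 0.4]
opening: 0.0727
time: 24.85
tcp_pos: [0.4635, 0.0913, 0.2533]
eef_rot: [[0.218, 0.465, 0.858], [-0.976, 0.103, 0.192], [0.001, -0.879, 0.476]]
force: [0.8, 0.4, 0.7]
opening: 0.0728
t 24.85 F [0.8 0.4 0.7] open 0.0728 q [ 0.11 -0.34  2.35  0.08  0.65  1.41]
grasp pt now (frame mm) [-33.5 -75.6 154.7]
target tcp [0.565 0.191 0.29 ] shift cm [-7.54  2.56 12.39] rot [-0.008  0.001  0.   ]
```

View pics/s6.png

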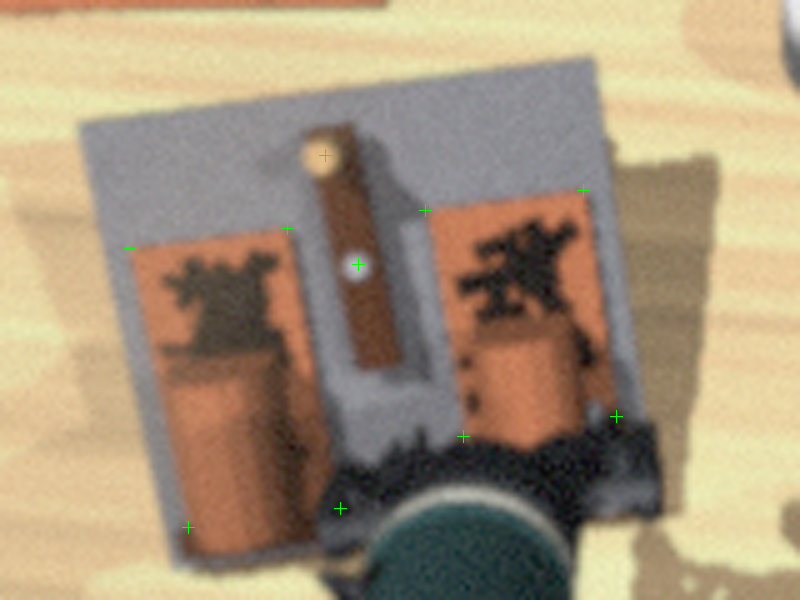

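Both plates match the predicted corners to about 3 mm, and the knob top is at (321,158), as predicted. Go to the knob.

```bash
python3 -m crank '[[[1,-2,0,3,0,0,0],[1,-4,0,6,-0.008,0,0],[1,-6,1,9.5,-0.008,0,0],[1,-7.5,2,12,-0.008,0,0],[1,-7.6,2.5,12.4,-0.008,0,0],[1,-7.6,2.5,12.4,-0.008,0,0],[1,-7.6,2.5,12.4,-0.008,0,0]]]'; python3 go.py board - 90 1 42
```

```text
time: 25.6
tcp_pos: [0.5633, 0.1912, 0.2852]
eef_rot: [[0.218, 0.451, 0.865], [-0.976, 0.1, 0.194], [0.001, -0.887, 0.462]]
force: [-1.2, -0.8, -0.4]
opening: 0.0857
t 25.6 F [-1.2 -0.8 -0.4] open 0.0857 q [ 0.3  -0.09  2.09 -0.06  0.67  1.7 ]
grasp pt now (frame mm) [ 85.8   0.2 126.9]
target tcp [0.605 0.201 0.212] shift cm [-0.08  8.49  0.45] rot [0.008 0.001 0.001]
```

```bash
python3 -m crank '[[[1,-0.1,3,0.4,0.008,0,0],[1,-0.1,6,0.4,0.008,0,0],[1,-0.1,8,0.4,0.008,0,0],[1,-0.1,8.5,0.4,0.008,0,0],[1,-0.1,8.5,0.4,0.008,0,0],[1,-0.1,8.5,0.4,0.008,0,0]]]'|grep force; python3 go.py board - 90 1 42; python3 -m crank '[[[0.6,0,0,0,0,0,0],[0.5,0,0,0,0,0,0],[0.4,0,0,0,0,0,0],[0.3,0,0,0,0,0,0],[0.2,0,0,0,0,0,0],[0.1,0,0,0,0,0,0],[0.1,0,0,0,0,0,0],[0.1,0,0,0,0,0,0],[0.1,0,0,0,0,0,0],[0.1,0,0,0,0,0,0],[0.1,0,0,0,0,0,0]]]' 20; python3 go.py board - 90 1 42
```

```text
force: [-0.3, -0.2, 0.5]
t 26.2 F [-0.3 -0.2  0.5] open 0.0854 q [ 0.3   0.06  2.08 -0.08  0.51  1.71]
grasp pt now (frame mm) [89.9  0.8 42.8]
target tcp [0.605 0.201 0.212] shift cm [-0.01  0.08  0.02] rot [-0.001  0.001  0.001]
time: 27.3
tcp_pos: [0.6049, 0.2015, 0.2131]
eef_rot: [[0.218, 0.46, 0.861], [-0.976, 0.102, 0.192], [0.0, -0.882, 0.471]]
force: [-3.2, 3.8, 3.4]
opening: 0.0152
t 27.3 F [-3.2  3.8  3.4] open 0.0152 q [ 0.3   0.06  2.08 -0.08  0.51  1.71]
grasp pt now (frame mm) [90.2  1.3 43.1]
target tcp [0.605 0.201 0.212] shift cm [ 0.03  0.11 -0.01] rot [-0.002  0.001  0.   ]
```

```bash
python3 -m crank '[[[0.1,-0.63,0,-0.03,0,0,0],[0.1,-1.25,0,-0.13,0,0,0],[0.1,-1.85,0,-0.29,0,0,0],[0.1,-2.44,0,-0.52,0,0,0],[0.1,-3,0,-0.8,0,0,0],[0.1,-3.53,0,-1.15,0,0,0],[0.1,-4.01,0,-1.54,0,0,0],[0.1,-4.24,0,-1.76,0,0,0],[0.1,-4.24,0,-1.76,0,0,0]]]'; python3 go.py board - 30 60 42
```

```text
time: 28.2
tcp_pos: [0.5798, 0.2401, 0.2045]
eef_rot: [[0.218, 0.459, 0.861], [-0.976, 0.103, 0.192], [-0.0, -0.882, 0.47]]
force: [-1.2, 0.1, 3.9]
opening: 0.0156
t 28.2 F [-1.2  0.1  3.9] open 0.0156 q [ 0.39  0.06  2.1  -0.16  0.5   1.86]
grasp pt now (frame mm) [72.  44.5 43.2]
target tcp [0.541 0.247 0.184] shift cm [-1.55  0.11 -4.19] rot [-0.001  0.001 -0.001]
```

```bash
python3 -m crank '[[[0.1,-0.49,0,-0.61,0,0,0],[0.1,-0.83,0,-1.15,0,0,0],[0.1,-1.12,0,-1.72,0,0,0],[0.1,-1.35,0,-2.31,0,0,0],[0.1,-1.52,0,-2.93,0,0,0],[0.1,-1.6,0,-3.56,0,0,0],[0.1,-1.6,0,-4.1,0,0,0],[0.1,-1.6,0,-4.3,0,0,0],[0.1,-1.6,0,-4.3,0,0,0]]]'; python3 go.py board - 28 60 42
```

```text
time: 29.1
tcp_pos: [0.5387, 0.2481, 0.1841]
eef_rot: [[0.218, 0.459, 0.861], [-0.976, 0.104, 0.192], [-0.001, -0.883, 0.47]]
force: [-0.3, 3.2, 1.5]
opening: 0.0154
t 29.1 F [-0.3  3.2  1.5] open 0.0154 q [ 0.44  0.02  2.18 -0.22  0.47  1.96]
grasp pt now (frame mm) [28.5 61.3 43.2]
target tcp [0.539 0.247 0.183] shift cm [ 0.12  0.12 -0.04] rot [-0.001  0.    -0.002]
```

Not at the stop by force yet. I'll push a little more down-slope.

```bash
for i in 1 2 3; do python3 -m crank '[[[0.1,0.02,0,-0.08,0,0,0],[0.1,0.02,0,-0.16,0,0,0],[0.1,0.02,0,-0.16,0,0,0]]]'|grep force; python3 go.py board - 28 60 42|grep now;  done
```

```text
force: [1.0, 3.4, 2.0]
grasp pt now (frame mm) [27.2 61.3 43.2]
force: [1.9, 3.7, 1.8]
grasp pt now (frame mm) [25.5 61.3 43.2]
force: [7.1, 4.3, -1.0]
grasp pt now (frame mm) [25.4 61.3 43.3]
```

```bash
python3 -m crank '[[[0.3,0,0,0,0,0,0],[0.35,0,0,0,0,0,0],[0.4,0,0,0,0,0,0],[0.4,0,0,0,0,0,0]]]'|grep -E "force|open"; python3 -m crank '[[[0.4,0,-1,0,0,0,0],[0.4,0,-3,0,0,0,0],[0.4,0,-6,0,0,0,0],[0.4,0,-10,-2,0,0,0],[0.4,0,-14,-5,0,0,0],[0.4,0,-16,-9,0,0,0],[0.4,0,-16,-14,0,0,0],[0.4,0,-16,-18,0,0,0],[0.4,0,-16,-18,0,0,0]]]'
python3 - <<'E'
from h import *
f=np.load('fit.npz');p=f['b'];c=imaging.capture("top");s=imaging.capture("scene")
B=(R.from_euler('z',p[2])*R.from_euler('y',-28,degrees=True)).as_matrix();o=np.array([p[0],p[1],.085])
P=np.array([[30,60,57],[42,70,23],[42,-55,23]])/1e3
g=cv2.resize(c["img"][140:250,165:305,::-1],None,fx=4,fy=4,interpolation=cv2.INTER_CUBIC)
for q in proj(c,P@B.T+o): cv2.drawMarker(g,tuple(((q-[165,140]+.5)*4).astype(int).tolist()),(0,255,0),cv2.MARKER_CROSS,12,1)
h=cv2.resize(s["img"][200:310,320:465,::-1],(240,440//2))
h=cv2.copyMakeBorder(h,0,220,0,0,cv2.BORDER_CONSTANT)
h[220:440,:]=cv2.resize(c["img"][80:400,200:520,::-1],(240,220))
cv2.imwrite("pics/s7.png",np.clip(np.hstack([g,h])*1.4,0,255).astype('uint8'))
E
```

```text
force: [-0.3, -1.4, 0.1]
opening: 0.0343
time: 31.3
tcp_pos: [0.3009, 0.1928, 0.2324]
eef_rot: [[0.219, 0.453, 0.864], [-0.976, 0.101, 0.195], [0.001, -0.886, 0.464]]
force: [-0.4, -0.4, -1.1]
opening: 0.0344
```

View pics/s7.png

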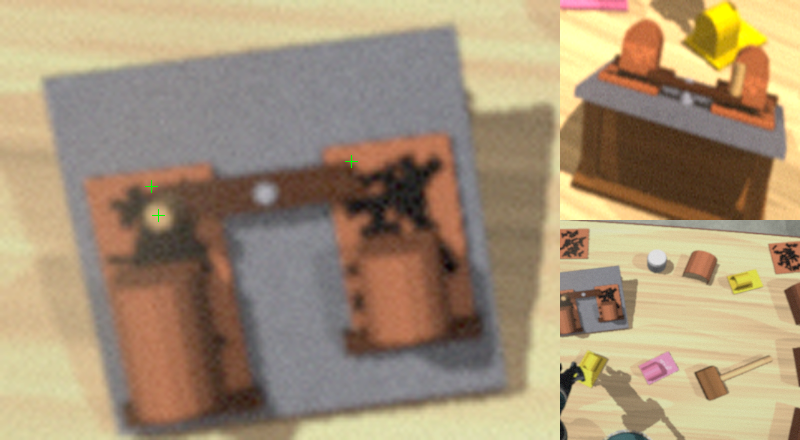

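The keeper lies across both plates with the knob top at crop (159,215), right on the mark predicted for 1.571. Both lamps are on their cleats, and the tin, shade and mallet are undisturbed. A quick subpixel check of the keeper angle before handing in:

```bash
python3 - <<'E'
from h import *
f=np.load('fit.npz');p=f['b']
B=(R.from_euler('z',p[2])*R.from_euler('y',-28,degrees=True)).as_matrix();o=np.array([p[0],p[1],.085])
im=np.mean([imaging.capture("top")["img"].astype(float) for _ in range(8)],0);c=imaging.capture("top")
i0=cv2.imread("pics/top0.png")[:,:,::-1].astype(float)
def cen(im,q,sat):
    x,y=np.round(q).astype(int);w=im[y-4:y+5,x-4:x+5]; v=w.sum(2) if not sat else w[:,:,1]
    v=np.clip(v-(v.max()*.6+v.min()*.4),0,None); Y,X=np.mgrid[y-4:y+5,x-4:x+5]; return np.array([(v*X).sum(),(v*Y).sum()])/v.sum()
pr=lambda th:proj(c,(np.array([[30,0,24],[30+60*np.cos(th),60*np.sin(th),57]])/1e3)@B.T+o)
k0=pr(0);k1=pr(np.pi/2)
print('start',cen(i0,k0[0],0)-k0[0],cen(i0,k0[1],1)-k0[1]); print('now',cen(im,k1[0],0)-k1[0],cen(im,k1[1],1)-k1[1])
m=cen(im,k1[1],1)-(cen(im,k1[0],0)-k1[0])
ths=np.linspace(1.3,1.8,101); print('theta',ths[np.argmin([np.linalg.norm(pr(t)[1]-m) for t in ths])])
E
python3 go.py board - 30 60 42 | head -2
```

```text
start [-0.48229971  0.55367419] [-1.23330985  0.52517588]
now [-0.50619593  0.58978844] [-0.23207467  0.16627788]
theta 1.5550000000000002
t 31.85 F [ 0.2 -0.8 -0.4] open 0.0339 q [ 0.65 -0.59  2.51 -0.28  0.79  2.15]
grasp pt now (frame mm) [-155.6   60.5  202.5]
```

```bash
python3 -c "from workcell import workorder; print(workorder.sign_off())"
```

```text
the job is handed in; nothing more can be done
None
```

Both copper lamps are on the sloped rack and the keeper is swung across them. I handed the job in at about 32 s on the robot's clock, with the arm clear.

- **Lamps:** The long lamp is in the left lane and the short lamp in the right, each flat on its back with its bare end uphill. I lowered each one until it touched the board, slid it down until I felt the cleat, and then opened the gripper slowly. The last pictures show each lamp square on its cleat, about 3 mm off the expected position.
- **Keeper:** I gripped it by the knob and swung it until it resisted with about 7 N and stopped moving. The pictures put it at 1.555 rad against the stop's 1.571, within measuring error.
- **Forces:** The highest reading I saw was about 25 N, while pressing the long lamp onto the board.
- **Left alone:** The last picture shows the tin, loose shade and mallet where they were.
- **One mismatch:** At the stop the tool's own position read about 4.6 mm further down the slope than the knob should be. The pictures agreed with the stop position, so I took this as the knob rolling or slipping in the grip.

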